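Show a pendulum to the inspection camera

TASK

Switch on the bench lamp at its black toggle switch, then take the pendulum with the larger bob out of the wooden block by its rod and hold it up in front of the inspection camera: bob centred on the lens axis at the focus point 12 cm in front of the lens, rod upright, and one flat face of the bob turned squarely to the lens. Finish while still holding it there, quite still, and do not knock the camera or disturb the other things on the bench.

Things in the scene. Friction and masses are not known exactly. Their poses are not given: they have to be found in the camera images.
- big_centre (a point): pendulum to show, walnut, 0.14 kg. Point: centre of its disc, 60 mm across, 18 thick, both faces alike. x = normal of the faces, y = across the disc, z = up the rod. Flat rod, 8 mm thick (x), 12 wide (y), from 30 to 94 mm above the point; wire hook 15 mm higher. Brass nut under the disc, 16 mm across, 8 high: its foot, 38 mm below the point. Starts upright in a pocket of the block
- small_centre (a point): the other pendulum, to be left in its pocket: the same build, but its disc is only 44 mm in diameter (18 mm thick); the point is the disc's centre, foot 30 mm below, same axes
- block: fixed wooden storage block, 150 (x) x 92 (y) x 40 mm high, origin at the centre of its underside. Two open pockets centred at x = -40 and +40 mm, each 21 mm (x) x 62 mm (y), 30 mm deep, floor 10 mm above the bench; a pendulum stands in each, its disc in the pocket's y-z plane. Which pocket holds which varies
- lens (a point): centre of the front glass of the fixed inspection camera's lens, 170 mm above the bench; it looks level along this frame's -x, z is up. Lens barrel 40 mm in diameter, grey body 44 mm square behind it, on a 240 mm high post 120 mm behind the lens front; base plate 130 x 120 x 14 mm, from 20 mm behind the lens front backwards
- focus (a point): the camera's focus point: on the lens axis, 120 mm in front of the lens front and 170 mm above the bench, in free air (nothing visible marks it); same axes as lens, so x is the lens axis. The bob's centre belongs here
- camera: the same inspection camera with its post and stand: origin under it at bench height, 60 mm behind the lens front; same axes
- switch_base: fixed round black switch housing, 68 mm in diameter and 30 mm high, origin at the centre of its underside. Its lever is pivoted 36 mm above the origin about the y axis
- switch_tip (a point): top end of the black bat lever, 38 mm from the pivot, 13 mm thick at the top. Off, it leans 0.42 rad from upright to the housing's -x side (tip about 71 mm above the bench)
- switch (a joint): toggle lever, rad: 0 = off (leaning to the housing's -x), 0.84 = on (leaning as far to +x, end stop). It turns against a light friction (about 1 N at the tip) and stays where it is left
- crutch: bystander: blued steel clock crutch, 130 mm long with a fork, lying flat, about 12 mm high
- wheel: bystander: brass ratchet wheel, 48 mm across, 10 mm high, lying flat
- tin: bystander: red open tin of cannon pinions, 72 mm in diameter, 40 mm high
- bowl: bystander: pewter bowl of brass ratchet wheels, 128 mm across, 40 mm high. Above it hangs the green shade of the fixed brass lamp, 150 mm across, its rim about 250 mm above the bench, 345 mm to the top of the lamp
- driver: bystander: screwdriver with a walnut handle, 150 mm long, lying flat
- oil: bystander: small amber oil bottle, 32 mm in diameter, 60 mm high
- tin_lid: bystander: the tin's red lid, 76 mm in diameter, 10 mm high, lying flat
Not all that is in view belongs to the job. Several things have the shape of the switch_base; the one meant has the colours described above.

How it is judged (in metres and radians):
On the way, in this order (a step that is already met when the one before it is completed fails the run):
1. the lamp is switched on while the pendulum is still in its pocket (value of joint switch above 0.65 rad and height (world z) of big_centre below 0.06 m), for 0.2 s.
2. the pendulum with the larger bob is lifted clear of the block (height (world z) of big_centre above 0.1 m), for 0.2 s.
At the end, for the whole second after the job is handed in: Lamp switch on; larger pendulum held still in free air by its rod (35 mm or more above the bob's centre); bob's centre within 15 mm of the focus point along the lens axis, 12 mm sideways and in height; face within 0.17 rad of square to the lens, rod within 0.14 rad of upright (value of joint switch above 0.65 rad and x of big_centre in the frame of focus between -0.015 and 0.015 m and y of big_centre in the frame of focus between -0.012 and 0.012 m and z of big_centre in the frame of focus between -0.012 and 0.012 m and angle between the x axis of big_centre and the x axis of focus, either way round below 0.17 rad and angle between big_centre's own z axis and vertical below 0.14 rad and linear speed of big below 0.02 m/s and angular speed of big below 0.2 rad/s and contact force between the fingers and big above 1 N and z of the grasp point in the frame of big_centre above 0.035 m and contact force between big and camera below 0.1 N and contact force between big and block below 0.1 N); the arm keeps its last pose, push and grip.
It fails at once if the inspection camera is knocked (contact force between any of the arm, the fingers, big and camera above 2 N).
It fails at once if the other pendulum is lifted or pulled about (distance of small_centre from where it was at the start of the episode above 0.015 m).
It fails at once if something else on the bench is disturbed (distance of any of crutch, wheel, tin, bowl, driver, oil, tin_lid from where it was at the start of the episode above 0.02 m).
It also fails if it takes over 54 s, if anything falls off the work surface, if the arm or the gripper's body presses on something with over 40 N, if the wrist force passes 120 N, or if a joint passes its speed limit or range.

ROBOT

A 6-joint arm with a two-finger parallel gripper is mounted at the origin on the work surface. World frame = base frame: x ahead of the robot, y to its left, z up, the work surface at z = 0. Lengths are in m, angles in degrees, forces in N, time in s.
With the tool pointing down it reaches from about 0.275 to 0.85 m from the base axis. Payload 19 kg.
Tool frame: the origin (TCP) lies at the very end of the fingers, on their centre line; the grasp point (between the pads) lies pinch_z behind it (pinch_z is the distance from the TCP to the grasp point, in m); z points along the fingers, y is the line along which they close (so a half turn about z gives the same grasp; the last joint's range is limited). The gripper opens to 85 mm and grips with 20 to 120 N. Pads are 22 mm wide; open, the fingers measure 114 mm over their backs; the gripper's body (76 mm by 85 mm) begins 54 mm behind the grasp point. The pads swing forward as they close: fully open they stand 13 mm farther back than shut.
Start: joints at [64.286, 8.623, 82.357, -0, 89.026, -7.678], TCP at [0.178, 0.547, 0.231] pointing down, gripper open.
Joint ranges: [-160.23, 160.23], [-39.13, 120.54], [6.94, 153.29], [-79.49, 259.48], [9.18, 160.14], [-161.06, 161.06]. Speed limits (degrees/s): [108.29, 108.29, 127.2, 172.46, 172.46, 172.46].

INTERFACE

Orientations are given as a 3x3 rotation matrix whose columns are the frame's x, y, z axes.
In Python, from workcell import sense, snapshot, sign_off, pinch_z gives the robot as it stands.
- The arm moves only by the shell command python3 -m handwheel 'ROWS' [OPENING] [FORCE]. ROWS is JSON, a list of rows, each a list of 6 numbers: the shift along the tool's x, y, z in cm, then the turn, a rotation vector about the tool's x, y, z in degrees. In form: [[tx, ty, tz, ax, ay, az], ...]. A call has 1 to 12 rows; each row is the pose to reach, as a shift and turn from the pose commanded when the call began, along the tool's axes at that moment; what a row does not reach only later rows make up. A row lasts 1/10 s, in which the tool goes at most 50 mm and 8.59 degrees, less where a joint would pass 70% of its speed; a pose out of reach is approached as far as the arm can. A call with a gripper value outside its range is refused whole. OPENING is the finger opening in cm, from 0 to 8.54, set as the call begins (- or left out, the last holds). The fingers move at their own pace and stop on an object; FORCE is the grip in N (left out, the last holds). Time passes only in rows, so rows that repeat a pose let the fingers close. It gives the time, the measured TCP pose, the force, the opening and the grip force at its end, in the units of the state.
- sense(): the state, without advancing time (a new reading comes with each control period).
- snapshot(name): name is "scene" or "side" or "wrist"; returns a dict with "frame" (400x640x3 uint8, red, green, blue), "fx", "fy", "cx", "cy" (pixels), "dist" ([k1, k2, p1, p2, k3] as OpenCV has them; the pictures are not rectified), "cam_to_world" (4x4, takes a point from camera to world coordinates). Camera axes: x right, y up, looking along -z (the intrinsics and any distortion apply to the point x, -y, -z); pixel columns grow to the right and rows downward; lengths in m; the calibration is good to about 2 mm. A picture is of the moment at which its call begins. There is no depth.
- sign_off(): hands the job in; it is judged then, once.
The state is a dict: "time_s": time; "qpos": joint angles; "joint_velocities": joint speeds; "joint_torque": joint torques, N m; "ee_pos": TCP position; "tool_rot": TCP orientation; "wrist_force": force on the tool from outside, world axes, zero at the start; "torque": the same for the moment, N m; "width": finger opening in m; "grasp_force": force on a finger pad.
Only numpy, scipy, OpenCV 4.12 (cv2) and the standard library are available. Lean on these libraries where they do the work, as an engineer would, in place of code of your own. Each camera call takes 0.05 s, during which the arm holds its last target. There are 200 camera calls.

## Working session

There is one attempt and no reset: what is moved stays moved. The work goes in short steps, Python scripts to look and compute and a shell command to move; the robot and the scene stay as the last step left them, time stands still between calls to the robot, and variables do not carry over. Pictures are saved under pics/ and viewed, at most 10 in all, crops included, and the job is handed in when it is done.

```bash
ls; mkdir -p pics; cat > h.py <<'E'
import numpy as np, cv2
from workcell import sense, snapshot, pinch_z
def ray(s,u,v):
    K=np.array([[s['fx'],0,s['cx']],[0,s['fy'],s['cy']],[0,0,1.]])
    p=cv2.undistortPoints(np.array([[[u,v]]],float),K,np.array(s['dist'],float))[0,0]
    T=np.array(s['cam_to_world']); d=T[:3,:3]@np.array([p[0],-p[1],-1.]); return T[:3,3],d/np.linalg.norm(d)
def plane(s,u,v,z):
    o,d=ray(s,u,v); return o+d*(z-o[2])/d[2]
def tri(a,b):
    A=[];y=[]
    for o,d in (a,b):
        P=np.eye(3)-np.outer(d,d); A.append(P); y.append(P@o)
    return np.linalg.lstsq(np.vstack(A),np.hstack(y),rcond=None)[0]
def proj(s,p):
    T=np.linalg.inv(np.array(s['cam_to_world'])); q=T[:3,:3]@np.array(p)+T[:3,3]
    K=np.array([[s['fx'],0,s['cx']],[0,s['fy'],s['cy']],[0,0,1.]])
    return cv2.projectPoints(np.array([[q[0],-q[1],-q[2]]]),np.zeros(3),np.zeros(3),K,np.array(s['dist'],float))[0].ravel()
def tool(p):  # world displacement -> tool cm
    return np.array(sense()['tool_rot']).T@np.array(p)*100
E
python3 - <<'E'
from h import *
import pickle
S={n:snapshot(n) for n in("scene","side","wrist")}
pickle.dump(S,open('s0.pkl','wb'))
for n in("scene","side"): cv2.imwrite(f'pics/{n}0.png',cv2.resize(S[n]['frame'][:,:,::-1],(800,500),interpolation=cv2.INTER_CUBIC))
for n in S: print(n,np.round(S[n]['cam_to_world'],3).tolist(),S[n]['fx'])
s=sense();print(pinch_z,s['ee_pos'],np.round(s['tool_rot'],3).tolist(),s['time_s'])
E
```

```text
pics
scene [[0.536, -0.562, 0.63, 1.246], [0.844, 0.36, -0.396, -0.375], [-0.004, 0.745, 0.668, 0.916], [0.0, 0.0, 0.0, 1.0]] 414.58691088903174
side [[0.833, 0.293, -0.468, -0.164], [-0.552, 0.409, -0.727, -0.903], [-0.022, 0.864, 0.503, 0.799], [0.0, 0.0, 0.0, 1.0]] 512.0441853113889
wrist [[0.309, -0.913, -0.268, 0.111], [0.951, 0.296, 0.088, 0.568], [-0.001, -0.282, 0.959, 0.374], [0.0, 0.0, 0.0, 1.0]] 332.66842748401115
0.0187 [0.17795197 0.54657118 0.23082414] [[-0.951, 0.31, -0.0], [0.31, 0.951, -0.001], [0.0, -0.001, -1.0]] 0.15
```

View pics/scene0.png

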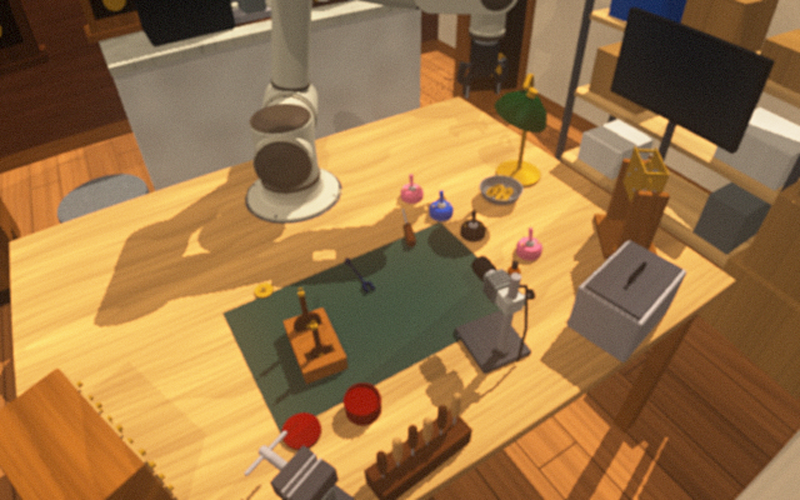

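View pics/side0.png

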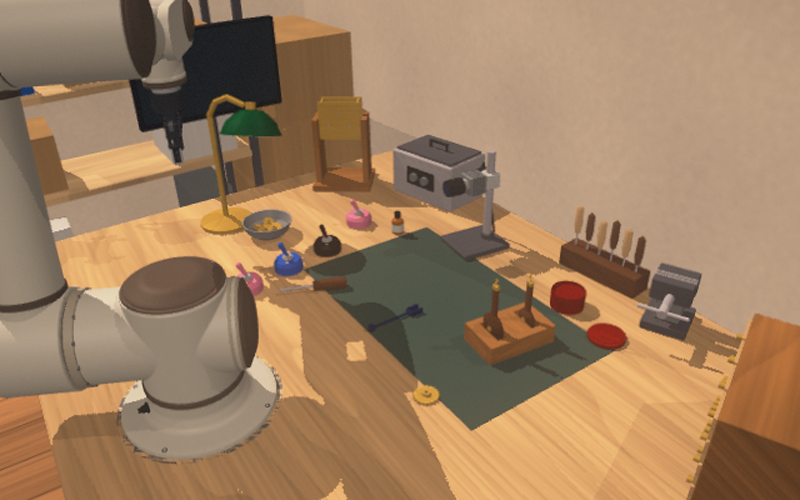

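The scene view (800-px picture) shows four switches: pink (411,192), blue (440,210), black (473,230) and pink (529,247). In the side view, black is at (327,242). Only the black one fits the description. The block is at scene (315,345) and side (508,332), and the larger bob looks like the one at scene (305,310), side (494,320). The camera lens is at scene (482,267), side (452,187). I'll confirm with one enlarged mosaic.

```bash
python3 - <<'E'
from h import *
import pickle
S=pickle.load(open('s0.pkl','rb'))
def crop(n,u,v,w=66,h=50):  # center in raw px -> 400x300 each (6x)
    return cv2.resize(S[n]['frame'][v-h//2:v+h//2,u-w//2:u+w//2,::-1],(400,300),interpolation=cv2.INTER_CUBIC)
a=crop('scene',378,182);b=crop('side',262,193)
c=crop('scene',252,268,106,80);d=crop('side',408,258,106,80)
m=np.vstack([np.hstack([a,b]),np.hstack([c,d])])
cv2.imwrite('pics/mos.png',m)
a=crop('scene',402,240,132,100);b=crop('side',382,165,132,100)
cv2.imwrite('pics/cam.png',np.hstack([a,b]))
E
```

```text
(no output)
```

View pics/mos.png

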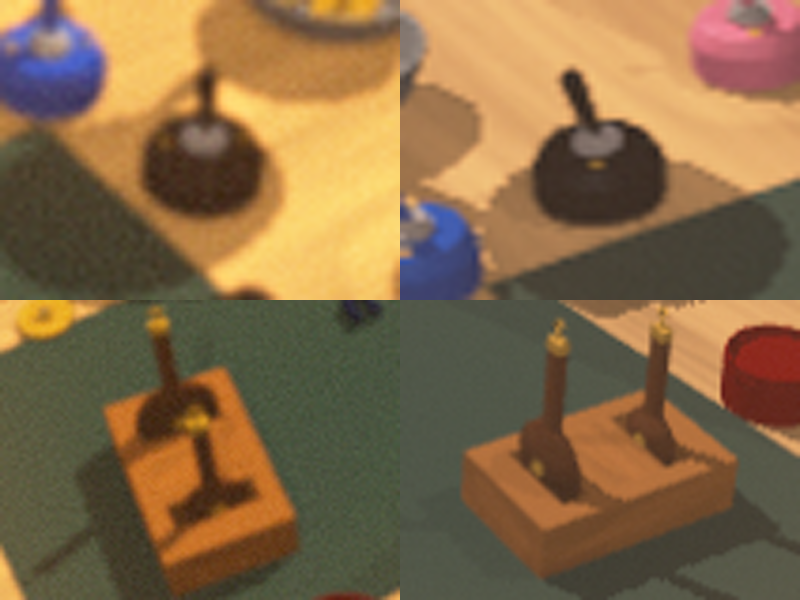

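View pics/cam.png

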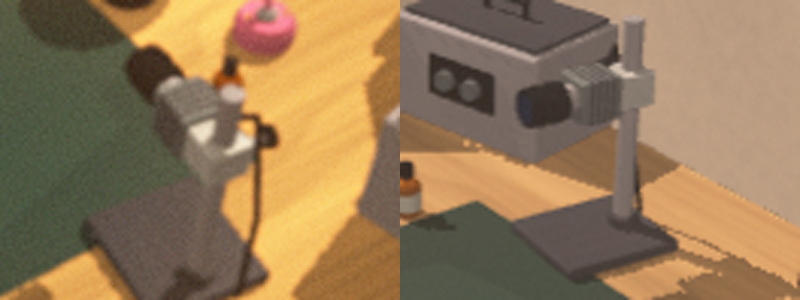

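```bash
python3 - <<'E'
from h import *
import pickle
S=pickle.load(open('s0.pkl','rb'));a=S['scene'];b=S['side'];R=lambda x:np.round(x,4)
A=lambda x,y,k,o:(o[0]+x*k,o[1]+y*k)
sw=lambda x,y:A(x,y,66/400,(345,157)); swd=lambda x,y:A(x-400,y,66/400,(229,168))
bl=lambda x,y:A(x,y-300,106/400,(199,228)); bd=lambda x,y:A(x-400,y-300,106/400,(355,218))
cm=lambda x,y:A(x,y,132/400,(336,190)); cd=lambda x,y:A(x-400,y,132/400,(316,115))
T=lambda p,q:R(tri(ray(a,*p),ray(b,*q)))
print('tip',T(sw(207,76),swd(573,76)),'collar',T(sw(205,138),swd(596,140)), 'plane36',R(plane(a,*sw(205,138),.036)),R(plane(b,*swd(596,140),.036)))
print('yellow',R(plane(a,*sw(166,140),.03)),R(plane(b,*swd(597,165),.03)))
c=[plane(a,*bl(x,y),.04) for x,y in((105,408),(228,368),(297,520),(168,560))]
d=[plane(b,*bd(x,y),.04) for x,y in((462,455),(543,533),(737,460),(650,392))]
for q in(c,d): print(R(q)[:,:2].tolist(),'mean',R(np.mean(q,0)),[round(float(np.linalg.norm(q[i]-q[i-3])),3) for i in range(4)])
print('hookbase big',T(bl(159,326),bd(557,345)),'small',T(bl(198,422),bd(660,328)))
for z in(.17,): print('lens',R(plane(a,*cm(146,65),z)),R(plane(b,*cd(526,107),z)),T(cm(146,65),cd(526,107)))
print('post',R(plane(a,*cm(231,93),.24)),R(plane(b,*cd(633,22),.24)))
print('plate',[R(plane(b,*cd(x,y),.014)).tolist() for x,y in((513,230),(577,273),(676,240))],R(plane(a,*cm(85,225),.014)))
# colour blobs for bystanders
for n,s in(('scene',a),('side',b)):
    h=cv2.cvtColor(s['frame'],cv2.COLOR_RGB2HSV)
    m=cv2.inRange(h,(0,200,60),(4,255,255))|cv2.inRange(h,(172,200,60),(180,255,255))
    k,_,st,ce=cv2.connectedComponentsWithStats(m)
    print(n,[(R(plane(s,*ce[i],.02))[:2].tolist(),int(st[i,4])) for i in range(1,k) if st[i,4]>60])
E
```

```text
tip [0.4331 0.341  0.0687] collar [0.4408 0.3372 0.0315] plane36 [0.4456 0.3328 0.036 ] [0.4374 0.331  0.036 ]
yellow [0.4299 0.3184 0.03  ] [0.4304 0.3178 0.03  ]
[[0.4855, -0.2209], [0.4986, -0.1282], [0.6472, -0.148], [0.6302, -0.2359]] mean [ 0.5654 -0.1832  0.04  ] [0.094, 0.15, 0.09, 0.145]
[[0.4918, -0.1332], [0.4824, -0.2234], [0.6323, -0.2398], [0.6397, -0.1519]] mean [ 0.5616 -0.187   0.04  ] [0.091, 0.151, 0.088, 0.149]
hookbase big [ 0.524  -0.1797  0.1385] small [ 0.6031 -0.189   0.1255]
lens [0.6763 0.1582 0.17  ] [0.6751 0.1641 0.17  ] [0.6743 0.1608 0.1696]
post [0.7886 0.1435 0.24  ] [0.7822 0.1378 0.24  ]
plate [[0.6893, 0.1994, 0.014], [0.6882, 0.0944, 0.014], [0.8108, 0.0865, 0.014]] [0.6918 0.0935 0.014 ]
scene [([0.7376, -0.1669], 465), ([0.7338, -0.2912], 513)]
side [([0.7626, -0.1551], 121), ([0.7113, -0.3002], 319)]
```

```bash
python3 - <<'E'
from h import *
import pickle
S=pickle.load(open('s0.pkl','rb'));a=S['scene'];b=S['side'];R=lambda x:np.round(x,3)
f=lambda s,x,y,z:R(plane(s,x*.8,y*.8,z))
print('bowl',f(a,500,188,.035),f(b,267,222,.035))
print('shade ctr',R(tri(ray(a,522*.8,115*.8),ray(b,251*.8,125*.8))),'rim plane',f(a,522,122,.25))
print('blue tip',R(tri(ray(a,441*.8,195*.8),ray(b,283*.8,247*.8))),f(a,441,213,.015))
print('tgt rel tool', tool(np.array([.408,.362,.15])-sense()['ee_pos']), sense()['ee_pos'])
c=np.cos(np.radians(-42));print(np.degrees(np.arctan2(*np.array(sense()['tool_rot'])[1::-1,0])))
E
```

```text
bowl [0.354 0.501 0.035] [0.355 0.502 0.035]
shade ctr [0.364 0.538 0.275] rim plane [0.374 0.53  0.25 ]
blue tip [0.317 0.317 0.06 ] [0.337 0.305 0.015]
tgt rel tool [-27.58995911 -10.4201196    8.08868641] [0.17795197 0.54657118 0.23082414]
161.9641983098138
```

```bash
python3 -m handwheel '[[-4,-5,0,0,0,0],[-8,-10,0,0,0,0],[-12.6,-15.6,0,0,0,0],[-12.6,-15.6,0,0,0,8],[-17,-13.8,2,0,0,16],[-22,-12,5,0,0,24],[-27.6,-10.4,8.1,0,0,24],[-27.6,-10.4,8.1,0,0,24],[-27.6,-10.4,8.1,0,0,24]]' 0 20
python3 - <<'E'
from h import *
s=sense();print(s['ee_pos'],np.round(s['tool_rot'],3).tolist(),s['qpos'],s['width'])
for n in("scene","side"):
    f=snapshot(n)
    p=np.round(proj(f,[.4415,.332,.05])).astype(int)
    x=cv2.resize(f['frame'][p[1]-45:p[1]+45,p[0]-60:p[0]+60,::-1],(400,300),interpolation=cv2.INTER_CUBIC)
    cv2.imwrite(f'/tmp/{n}.png',x);print(n,p)
cv2.imwrite('pics/sw1.png',np.hstack([cv2.imread('/tmp/scene.png'),cv2.imread('/tmp/side.png')]))
E
```

```text
time_s: 1.05
ee_pos: [0.4101, 0.3611, 0.1474]
tool_rot: [[-0.741, 0.671, -0.003], [0.671, 0.741, -0.003], [0.001, -0.004, -1.0]]
wrist_force: [-0.5, -0.4, 0.1]
width: -0.0001
grasp_force: 0.0
[0.41012999 0.36113067 0.14740237] [[-0.741, 0.671, -0.003], [0.671, 0.741, -0.003], [0.001, -0.004, -1.0]] [ 3.33003585e+01  7.85643180e+00  9.30605501e+01 -2.50294244e-02
  7.93112876e+01 -1.45139130e+01] -0.00010659680204798751
scene [378 176]
side [262 187]
```

View pics/sw1.png

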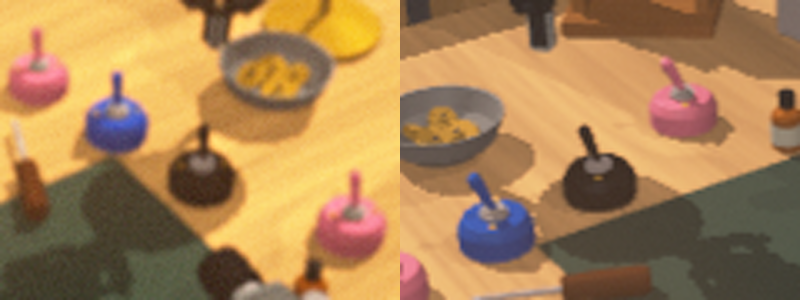

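The black switch sits at (202,178) in the left crop and (598,180) in the right, lever off. The gripper tip is above and behind it, on the lever's lean side, as planned. Next I go down and push along tool -x.

```bash
python3 -m handwheel '[[0,0,4,0,0,0],[0,0,8.9,0,0,0],[0,0,8.9,0,0,0],[-1,0,8.9,0,0,0],[-2,0,8.9,0,0,0],[-2.6,0,8.9,0,0,0],[-3.2,0,8.9,0,0,0],[-3.2,0,8.9,0,0,0]]'
```

```text
time_s: 1.95
ee_pos: [0.433, 0.3405, 0.0621]
tool_rot: [[-0.742, 0.67, 0.001], [0.67, 0.742, 0.0], [-0.001, 0.001, -1.0]]
wrist_force: [-0.1, -0.3, -1.2]
width: 0.0
grasp_force: 0.0
```

```bash
python3 -m handwheel '[[-0.4,0,0.3,0,0,0],[-0.8,0,0.3,0,0,0],[-0.8,0,0.3,0,0,0]]'; python3 -m handwheel '[[-0.3,0,0,0,0,0],[-0.6,0,0,0,0,0],[-0.6,0,0,0,0,0]]'
python3 - <<'E'
from h import *
for n in("scene","side"):
    f=snapshot(n)
    p=np.round(proj(f,[.4415,.332,.05])).astype(int)
    cv2.imwrite(f'/tmp/{n}.png',cv2.resize(f['frame'][p[1]-30:p[1]+30,p[0]-40:p[0]+40,::-1],(400,300),interpolation=cv2.INTER_CUBIC))
cv2.imwrite('pics/sw2.png',np.hstack([cv2.imread('/tmp/scene.png'),cv2.imread('/tmp/side.png')]))
E
```

```text
time_s: 2.25
ee_pos: [0.4362, 0.3376, 0.0586]
tool_rot: [[-0.743, 0.669, -0.004], [0.669, 0.743, 0.004], [0.005, 0.001, -1.0]]
wrist_force: [-21.0, 19.1, 12.5]
width: -0.0002
grasp_force: 15.1
time_s: 2.55
ee_pos: [0.4372, 0.3365, 0.0585]
tool_rot: [[-0.744, 0.669, -0.009], [0.669, 0.744, 0.008], [0.013, -0.0, -1.0]]
wrist_force: [-49.3, 46.9, 19.2]
width: 0.0002
grasp_force: 34.9
```

View pics/sw2.png

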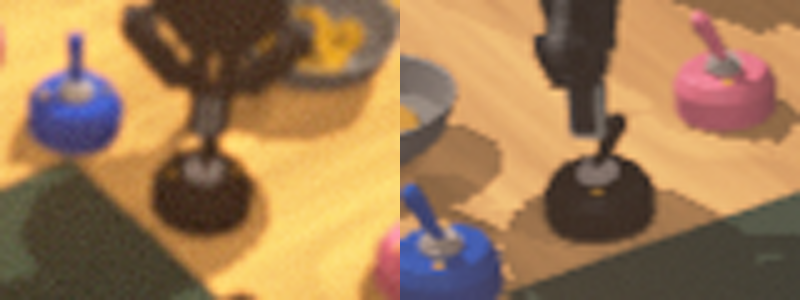

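The lever has been thrown over against its stop, now leaning right at (612,130) in the right crop, with 68 N at the stop. The lamp switch is on. I retract and look at the inspection camera from above with the wrist camera.

```bash
python3 -m handwheel '[[2,0,0,0,0,0],[3,0,-4,0,0,0],[3,0,-9,0,0,0],[0,-1,-14,0,0,-8],[-5,-1,-19,0,0,-16],[-10,-2,-24,0,0,-24],[-15,-3,-29,0,0,-32],[-20,-4,-33,0,0,-40],[-25,-4.5,-34,0,0,-42],[-26,-4.5,-34,0,0,-42],[-26,-4.5,-34,0,0,-42],[-26,-4.5,-34,0,0,-42]]' 6
python3 - <<'E'
from h import *
import pickle
s=snapshot('wrist');pickle.dump(s,open('s1.pkl','wb'))
cv2.imwrite('pics/w1.png',cv2.resize(s['frame'][:,:,::-1],(800,500),interpolation=cv2.INTER_CUBIC))
R=lambda x:np.round(x,1)
print(R(proj(s,[.675,.161,.17])*1.25),R(proj(s,[.787,.141,.24])*1.25),R(proj(s,[.4415,.332,.036])*1.25))
E
```

```text
time_s: 3.85
ee_pos: [0.608, 0.1205, 0.3992]
tool_rot: [[-1.0, 0.004, 0.001], [0.004, 1.0, -0.001], [-0.001, -0.001, -1.0]]
wrist_force: [-0.1, 0.5, -1.2]
width: 0.0599
grasp_force: 0.0
[440.1 282.2] [421.6 429.9] [583.9  45.5]
```

View pics/w1.png

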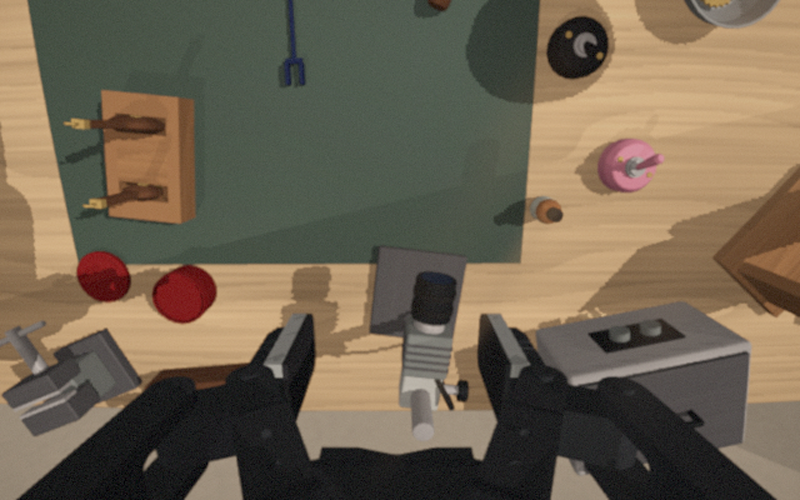

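The wrist view shows the camera plate with front corners (377,247) and (467,257). The barrel front is at about (436,281), the post top at (423,433), the block at (103–195, 90–222), and both pendulums in it. The black switch lever at (585,45) is leaning to the on side.

```bash
python3 - <<'E'
from h import *
import pickle
s=pickle.load(open('s1.pkl','rb'));R=lambda x:np.round(x,4).tolist()
f=lambda x,y,z:plane(s,x*.8,y*.8,z)
c=[f(*p,.014) for p in((377,246),(467,257),(370,332))]
print('plate',R(np.array(c)), 'ang front',np.degrees(np.arctan2(*(c[0]-c[1])[1::-1]))-90,'side',np.degrees(np.arctan2(*(c[2]-c[0])[1::-1])))
print('post',R(f(423,432,.24)),'lens',R(f(436,281,.17)),'body ax',R(f(428,372,.192)),'barrel back',R(f(431,318,.19)), 'barrel mid',R(f(434,295,.19)))
L=f(436,281,.17);P=f(423,432,.24);print(np.linalg.norm((P-L)[:2]),np.degrees(np.arctan2(*(P-L)[1::-1])))
for y in(30,): print([np.round(proj(s,np.array([.675,.161,.17])+[0,0,d])*1.25,1) for d in(-.02,.02)])
q=np.array([f(*p,.04) for p in((103,90),(195,98),(195,222),(105,217))]);print('block',R(q),R(q.mean(0)))
# big rod/nut ends: hook tip ~ z .15, rod base
print('big hook end',R(f(68,124,.157)),R(f(85,124,.142)),'small',R(f(86,204,.149)),R(f(100,202,.134)))
E
```

```text
plate [[0.6819, 0.0937, 0.014], [0.6974, 0.2131, 0.014], [0.8072, 0.0817, 0.014]] ang front -187.42898097724137 side -5.464918181827969
post [0.7892, 0.1423, 0.24] lens [0.6738, 0.157, 0.17] body ax [0.759, 0.1495, 0.192] barrel back [0.7029, 0.1513, 0.19] barrel mid [0.68, 0.1535, 0.19]
0.11635233795773996 -7.2931199391294
[array([438.1, 275.2]), array([442.3, 289.8])]
block [[0.4845, -0.2224, 0.04], [0.4965, -0.1128, 0.04], [0.6427, -0.1319, 0.04], [0.6353, -0.2482, 0.04]] [0.5648, -0.1788, 0.04]
big hook end [0.525, -0.182, 0.157] [0.5251, -0.1765, 0.142] small [0.6007, -0.1856, 0.149] [0.6013, -0.1816, 0.134]
```

```bash
python3 -m handwheel '[[1,-3,1,0,0,8.4],[2,-6,2,0,0,16.8],[3,-10,4,0,0,25],[4,-14,6,0,0,33.5],[5,-18,8,0,0,42],[6,-22,10,0,0,50],[7,-25,12,0,0,58.5],[8,-28,14,0,0,67],[8.4,-30,14.9,0,0,75.5],[8.4,-30,14.9,0,0,84],[8.4,-30,14.9,0,0,92],[8.4,-30,14.9,0,0,96.7]]' 5
python3 -m handwheel '[[0,0,0,0,0,0],[0,0,0,0,0,0]]'
python3 - <<'E'
from h import *
s=snapshot('wrist')
cv2.imwrite('pics/w2.png',cv2.resize(s['frame'][:,:,::-1],(800,500),interpolation=cv2.INTER_CUBIC))
q=sense();print(q['qpos'],q['ee_pos'])
for p in([.524,-.18,.142],[.524,-.18,.078]):print(np.round(proj(s,p)*1.25,1))
e=np.array(q['tool_rot']);print('to grasp',tool(np.array([.524,-.18,.0955])-q['ee_pos']))
E
```

```text
time_s: 5.1
ee_pos: [0.5207, -0.175, 0.2485]
tool_rot: [[0.122, 0.992, -0.001], [0.992, -0.122, 0.001], [0.0, -0.001, -1.0]]
wrist_force: [-0.4, -0.8, 0.7]
width: 0.0498
grasp_force: 0.0
time_s: 5.3
ee_pos: [0.521, -0.1752, 0.249]
tool_rot: [[0.114, 0.994, -0.0], [0.994, -0.114, 0.0], [0.0, -0.0, -1.0]]
wrist_force: [0.1, -0.0, 0.5]
width: 0.0501
grasp_force: 0.0
[-2.66198540e+01  5.30807344e+00  8.40141309e+01 -4.52589662e-03
  9.06970594e+01 -2.00759477e+01] [ 0.5210907  -0.17529103  0.24906485]
[400.2 256.4]
[399.5 232.6]
to grasp [-0.43530615  0.34796647 15.3563484 ]
```

View pics/w2.png

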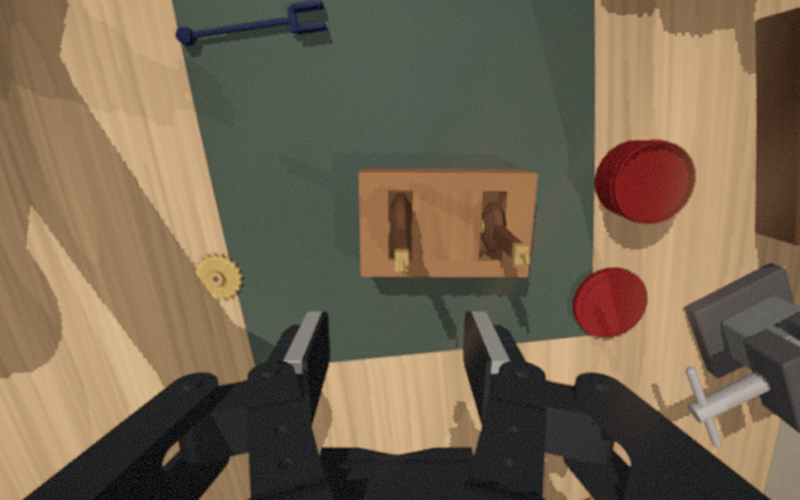

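The wrist view shows the larger bob's rod top at (402,258), where (400,256) was predicted, and the block square in the picture. I go down and grip.

```bash
python3 -m handwheel '[[-0.4,0.4,4,0,0,0],[-0.4,0.4,8,0,0,0],[-0.4,0.4,12,0,0,0],[-0.4,0.4,15.3,0,0,0],[-0.4,0.4,15.3,0,0,0],[-0.4,0.4,15.3,0,0,0]]' 5
python3 -m handwheel '[[0,0,0,0,0,0],[0,0,0,0,0,0],[0,0,0,0,0,0],[0,0,0,0,0,0],[0,0,0,0,0,0],[0,0,0,0,0,0],[0,0,0,0,0,0]]' 0 50
```

```text
time_s: 5.95
ee_pos: [0.5249, -0.1803, 0.0972]
tool_rot: [[0.116, 0.993, -0.0], [0.993, -0.116, -0.0], [-0.0, -0.0, -1.0]]
wrist_force: [0.5, -0.4, 1.2]
width: 0.0497
grasp_force: 0.0
time_s: 6.65
ee_pos: [0.525, -0.1806, 0.0976]
tool_rot: [[0.117, 0.993, 0.001], [0.993, -0.117, -0.001], [-0.001, 0.001, -1.0]]
wrist_force: [-2.8, 0.1, 9.8]
width: 0.0073
grasp_force: 48.8
```

```bash
python3 -m handwheel '[[0,0,-1,0,0,0],[0,0,-2,0,0,0],[0,0,-4,0,0,0],[0,0,-6,0,0,0],[0,0,-8,0,0,0],[0,0,-10,0,0,0],[0,0,-12,0,0,0],[0,0,-13,0,0,0],[0,0,-13,0,0,0],[0,0,-13,0,0,0],[0,0,-13,0,0,0]]'
python3 - <<'E'
from h import *
for n in("scene","side"):
    f=snapshot(n);e=sense()['ee_pos']
    p=np.round(proj(f,e-[0,0,.03])).astype(int)
    cv2.imwrite(f'/tmp/{n}.png',cv2.resize(f['frame'][p[1]-45:p[1]+45,p[0]-60:p[0]+60,::-1],(400,300),interpolation=cv2.INTER_CUBIC))
cv2.imwrite('pics/l1.png',np.hstack([cv2.imread('/tmp/scene.png'),cv2.imread('/tmp/side.png')]))
print('to focus',tool(np.array([.553,.1725,.2195])-e),e)
E
```

```text
time_s: 7.75
ee_pos: [0.5244, -0.1802, 0.2253]
tool_rot: [[0.117, 0.993, -0.001], [0.993, -0.117, 0.001], [0.0, -0.001, -1.0]]
wrist_force: [-0.9, -0.2, -0.8]
width: 0.0073
grasp_force: 48.8
to focus [35.36140445 -1.3049696   0.61010812] [ 0.52448644 -0.18020683  0.22543968]
```

View pics/l1.png

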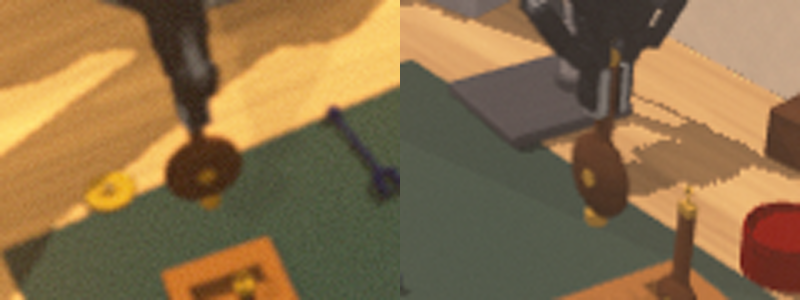

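The pendulum is lifted upright and clear: bob at (203,168) in the left crop and (600,180) in the right. I carry it level to the focus point.

```bash
python3 -m handwheel '[[1,0,0,0,0,0],[4,-0.1,0,0,0,0],[8,-0.3,0.1,0,0,0],[12,-0.5,0.2,0,0,0],[16,-0.6,0.3,0,0,0],[20,-0.7,0.4,0,0,0],[24,-0.9,0.5,0,0,0],[28,-1,0.6,0,0,0],[31,-1.1,0.6,0,0,0],[33.5,-1.2,0.6,0,0,0],[35,-1.3,0.6,0,0,0],[35.4,-1.3,0.6,0,0,0]]'
python3 -m handwheel '[[0,0,0,0,0,0],[0,0,0,0,0,0],[0,0,0,0,0,0],[0,0,0,0,0,0],[0,0,0,0,0,0]]'
python3 - <<'E'
from h import *
import pickle
S={}
for n in("scene","side"):
    f=S[n]=snapshot(n)
    p=np.round(proj(f,[.6,.17,.17])).astype(int);print(n,p)
    cv2.imwrite(f'/tmp/{n}.png',cv2.resize(f['frame'][p[1]-60:p[1]+60,p[0]-40:p[0]+40,::-1],(400,600),interpolation=cv2.INTER_CUBIC))
    print(n,[np.round((proj(f,q)-p+[40,60])*5) for q in([.553,.1725,.17],[.553,.1725,.132],[.672,.1575,.17])])
pickle.dump(S,open('s2.pkl','wb'))
cv2.imwrite('pics/f1.png',np.hstack([cv2.imread('/tmp/scene.png'),cv2.imread('/tmp/side.png')]))
E
```

```text
time_s: 9.05
ee_pos: [0.553, 0.1743, 0.22]
tool_rot: [[0.116, 0.993, -0.0], [0.993, -0.116, 0.0], [-0.0, -0.0, -1.0]]
wrist_force: [-0.1, -1.0, -1.6]
width: 0.0074
grasp_force: 48.7
time_s: 9.55
ee_pos: [0.5534, 0.1723, 0.2203]
tool_rot: [[0.118, 0.993, 0.0], [0.993, -0.118, -0.0], [-0.0, 0.0, -1.0]]
wrist_force: [-0.1, -0.1, -0.4]
width: 0.0074
grasp_force: 48.7
scene [370 193]
scene [array([153., 252.]), array([150., 303.]), array([265., 388.])]
side [335 156]
side [array([131., 321.]), array([132., 381.]), array([316., 277.])]
```

View pics/f1.png

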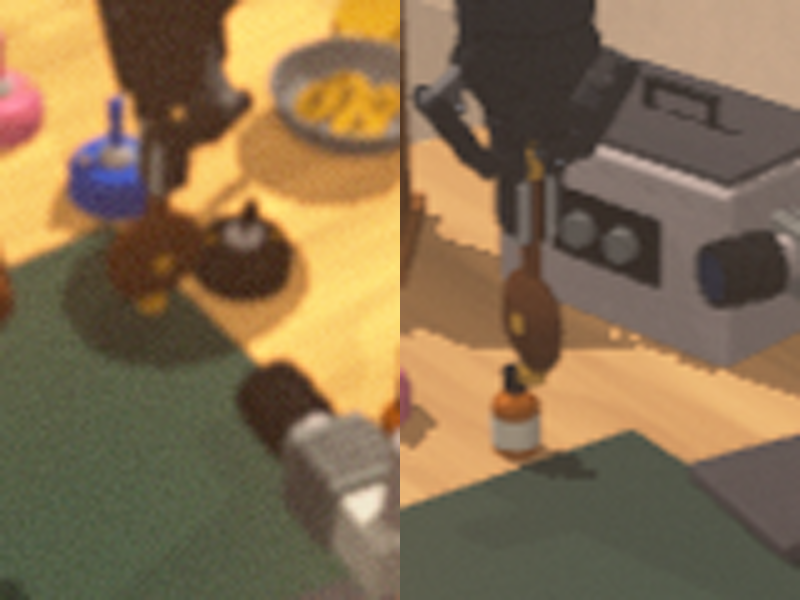

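The bob centre is at (155,254) and (532,319), within about 2 crop pixels (under 1 mm) of the projected focus point. The lens front is where predicted, at about (262,390) and (711,276). The rod is upright, so I hand in.

```bash
python3 -c "
from workcell import sense,sign_off
s=sense();print(s['joint_velocities'],s['grasp_force']);print(sign_off())"
```

```text
[ 0.29682179  0.0958869  -0.03010843  0.02038455  0.00721103  0.00268667] 48.743993639945984
the job is handed in; nothing more can be done
None
```

The lamp is switched on and the larger pendulum is held still by its rod, with the bob at the focus point and its face square to the lens as far as I could measure; the job is handed in, with no verdict shown.

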